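# Feed a failed print through the granulator's flap

## Robot

A 6-joint arm with a two-finger parallel gripper is mounted at the origin on the work surface. World frame = base frame: x ahead of the robot, y to its left, z up, the work surface at z = 0. Lengths are in m, angles in rad, forces in N, time in s.
With the tool pointing down it reaches from about 0.3 to 0.775 m from the base axis. Payload 14.6 kg.
Tool frame: the origin (TCP) lies midway between the tips of the shut fingers; the grasp point (between the pads) lies 19 mm behind it; z points along the fingers, y is the line along which they close (so a half turn about z gives the same grasp; the last joint's range is limited). The gripper opens to 94 mm and grips with 3 to 60 N. Pads are 16 mm wide; open, the fingers measure 119 mm over their backs; the gripper's body (75 mm by 177 mm) begins 78 mm behind the grasp point.
Start: joints at [-1.247, 0.3, 1.521, -0, 1.321, -0.067], TCP at [0.21, -0.509, 0.205] pointing down, gripper open.
Joint ranges: [-3.03, 3.03], [-0.79, 2.21], [0.23, 2.52], [-1.04, 4.18], [0, 3.07], [-2.55, 2.55]. Speed limits (rad/s): [2.22, 2.22, 2.57, 3.14, 3.14, 3.14].

## Interface

Orientations are given as [roll, pitch, yaw] about the fixed x, y, z axes, in that order (R = Rz(yaw) Ry(pitch) Rx(roll)).
In Python, from station import ctrl gives the robot as it stands. The module is installed in compiled form; this text tells all that it offers.
- The arm moves only by the tool servo_tool, never from a script. Its argument "plan" is a list of rows, each a list of 7 numbers: the opening in per cent of the stroke, from 0 (shut) to 100 (fully open), then the shift along the tool's x, y, z in m, then the turn, a rotation vector about the tool's x, y, z in rad. A call has exactly 8 rows; each row shifts and turns the commanded pose from where the row before left it, along the tool's axes as they then stand; what a row does not reach is not made up. A row lasts 1/8 s, in which the tool goes at most 62.5 mm and 10.7 degrees, less where a joint would pass 70% of its speed; a pose out of reach is approached as far as the arm can. A call with a gripper value outside its range is refused whole. The fingers move at their own pace and stop on an object; "force" is the grip in N (left out, the last holds). Time passes only in rows, so rows that do not move let the fingers close, or fill a call up. It gives the time, the measured TCP pose, the force, the opening and the grip force at its end, in the units of the state.
- ctrl.get_obs(): the state, without advancing time (a new reading comes with each control period).
- ctrl.camera(name): name is "side" or "top" or "wrist"; returns a dict with "pixels" (384x512x3 uint8, red, green, blue), "z_map" (384x512 float32, m along the optical axis (not along the pixel's ray), 0 where there is no reading), "mtx" (3x3 intrinsics, pixels), "pose" (4x4, takes a point from camera to world coordinates). Camera axes: x right, y up, looking along -z (the intrinsics and any distortion apply to the point x, -y, -z); pixel columns grow to the right and rows downward; lengths in m; the calibration is good to about 2 mm. The wrist camera is an equidistant fisheye: a pixel r from the principal point sees the ray r / f radians off the axis. A picture is of the moment at which its call begins.
- ctrl.hand_in(): hands the job in; it is judged then, once.
The state is a dict: "time_s": time; "qpos": joint angles; "joint_vel": joint speeds; "tau": joint torques, N m; "ee_pos": TCP position; "eef_rot": TCP orientation; "force": force on the tool from outside, world axes, zero at the start; "moment": the same for the moment, N m; "grip_width": finger opening in m; "grip_force": force on a finger pad.
Only numpy, scipy, OpenCV 4.12 (cv2) and the standard library are available. Lean on these libraries where they do the work, as an engineer would, in place of code of your own. Each camera call takes 0.05 s, during which the arm holds its last target. There are 200 camera calls.

## Task

A failed white print lies on the feed tray of the bench granulator. With the fingertips push it along the tray, through the hanging orange flap, until it drops off the end of the deck into the cutting chamber, then draw the fingers back out so that the flap swings shut. Push the print only, never pick it up, and leave the scraper, block, hub and jar on the bench where they are.

Things in the scene. Friction and masses are not known exactly. Their poses are not given: they have to be found in the camera images.
- granulator: Fixed bench granulator: white cutting chamber, dark steel feed tray in front, clear hood, blue gearbox and dark motor on its -y side (x 60 to 160, y -86 to -265, z up to 185). Origin on the bench straight below the hanging flap, on the centre line. +x = feed direction, +y = its left, z up. This is 'the machine frame' (mm).
- tray_front (a point): Middle of the tray's open front end (no lip), machine frame x -205, y 0, z 190. The level deck (tray, then sill) has its top at z 190 from here through the mouth at x 0 to x 40. Free width y -80 to 80 all along, between tray cheeks (4 thick, tops at z 230) and then the chamber walls.
- mouth (a point): Middle of the mouth on the deck, below the flap: machine frame x 0, y 0, z 190. The mouth is 160 wide and 116 high below the hinge rod; posts at its sides out to y +-90.
- lintel (a point): Middle of the front lower edge of the fixed steel lintel over the mouth: machine frame x -8, y 0, z 316. It is 24 high, 16 deep, 180 wide. Under it, just before the flap, two small rubber stops fill the upper corners. Only fingers tilted forward (30 to 45 degrees) can follow the print in below it; an upright hand strikes it first.
- sill_edge (a point): Middle of the edge where the deck ends: machine frame x 40, y 0, z 190. Beyond it a sheer drop of about 95, open from x 40 to 170 over the whole width, on to two cutter shafts that are not running. Closed clear hood above (roof top at z 345).
- flap (a joint): Orange flap, black rubber lower edge, 154 wide, 112 long, 4 thick, light (about 0.06 kg), hung on a level hinge rod (machine frame x 0, z 306). 0 = hanging shut; grows as it swings inward and up, to 1.4 rad. Opens inward only, with under 1 N at its edge, lies on whatever is beneath it, and falls shut by its weight in about half a second.
- flap_edge (a point): Middle of the flap's lower edge, 112 mm from the hinge rod; 4 mm above the deck when shut.
- scrap: Failed print: white plastic plate 80 (its x) by 70 (its y), 26 mm thick, two 22 mm bores; upper 13 mm shifted 4 mm to its +y, ends in x flush. About 0.14 kg. Origin: centre of its underside. Starts flat on the tray, its x within 0.35 rad of the feed direction, 75 to 125 mm before the flap, and opens the flap when pushed against it.
- scrap_center (a point): Centre of the failed print, 13 mm above its underside. The print tips over the sill edge and drops once this point is 5 to 25 mm past that edge (friction at the fingers and the resting flap may hold it tilted until pushed on), its trailing end then being 5 to 25 mm inside the mouth.
- scraper: Print scraper (flat spatula) lying loose on the bench beside the tray, along its x. Leave alone.
- block: Black printed block 40 x 32 x 36 mm with a bore in its top, loose on the bench; origin under its centre. Leave alone.
- hub: White printed ring, 84 mm outside, 66 mm inside, 40 mm high, loose on the bench; origin under its centre. Leave alone.
- inserts: Amber jar with black cap, 54 mm across, 70 mm high, loose on the bench; origin under its centre. Leave alone.

How it is judged:
On the way, in this order (a step that is already met when the one before it is completed fails the run):
1. the print has been pushed in under the opened flap (value of joint flap above 0.15 rad and x of scrap_center in the frame of granulator above -0.03 m and z of scrap_center in the frame of granulator above 0.19 m), for 0.1 s.
2. the print has dropped off the sill into the cutting chamber (x of scrap_center in the frame of granulator above 0.04 m and z of scrap_center in the frame of granulator below 0.16 m), for 0.2 s.
At the end, for the whole second after the job is handed in: The failed print lies at rest in the cutting chamber (its centre beyond the sill edge, at least 30 mm below the deck) and the flap hangs shut (within 0.06 rad) (all of step 2 and x of scrap_center in the frame of granulator below 0.17 m and linear speed of scrap below 0.03 m/s and value of joint flap below 0.06 rad); the robot touches nothing.
It fails at once if the print is lifted or carried (centre more than 30 mm above its height on the deck) (height (world z) of scrap_center above 0.233 m).
It fails at once if the print leaves the tray over the front or falls to the bench (x of scrap_center in the frame of granulator below 0.03 m and height (world z) of scrap_center below 0.16 m).
It fails at once if the scraper, block, hub or jar is disturbed (moved more than 15 mm) (distance of any of scraper, block, hub, inserts from where it was at the start of the episode above 0.015 m).
It also fails if it takes over 48 s, if anything falls off the work surface, if the arm or the gripper's body presses on something with over 40 N, if the wrist force passes 120 N, or if a joint passes its speed limit or range.

## Working session

There is one attempt and no reset: what is moved stays moved. The work goes in short steps, Python scripts to look and compute and a tool call to move; the robot and the scene stay as the last step left them, time stands still between calls to the robot, and variables do not carry over. Pictures are saved under pics/ and viewed, at most 10 in all, crops included, and the job is handed in when it is done.

Besides the shell and the picture viewer there is one more tool, called by a JSON object that holds its "fn" and its "kwargs". servo_tool: Moves the arm, as the interface text tells. Its arguments: {"type":"object","properties":{"plan":{"type":"array","items":{"type":"array","items":{"type":"number"}}},"force":{"type":"number"}},"required":["plan"]}

```bash
mkdir -p pics
cat > h.py <<'E'
import numpy as np, cv2
from station import ctrl
def shot(n,f):
    c=ctrl.camera(n); cv2.imwrite(f'pics/{f}.png',c['pixels'][...,::-1]); np.savez(f'pics/{f}.npz',**c); return c
def world(c,u,v,z=None):
    K=c['mtx'];z=c['z_map'][int(v),int(u)] if z is None else z
    x=(u-K[0,2])/K[0,0]*z; y=(v-K[1,2])/K[1,1]*z
    return (c['pose']@[x,-y,-z,1])[:3]
E
python3 - <<'E'
from h import *
a=shot('top','t0');b=shot('side','s0')
cv2.imwrite('pics/ts0.png',cv2.resize(np.vstack([a['pixels'],b['pixels']])[...,::-1],(400,600)))
print(a['pose'].round(3),b['pose'].round(3)); print(ctrl.get_obs())
E
```

```text
[[ 0.027  0.983 -0.181  0.436]
 [-1.     0.025 -0.013 -0.077]
 [-0.008  0.181  0.983  1.167]
 [ 0.     0.     0.     1.   ]] [[ 0.023  0.953 -0.301  0.328]
 [-1.     0.024 -0.003 -0.084]
 [ 0.005  0.301  0.954  1.018]
 [ 0.     0.     0.     1.   ]]
{'time_s': 0.1, 'qpos': array([-1.24660982e+00,  3.00407516e-01,  1.52150481e+00,  6.75761916e-06,
        1.32070526e+00, -6.65996005e-02]), 'joint_vel': array([ 0.0009048 , -0.00212423, -0.00310952,  0.00092143,  0.00047349,
        0.00140838]), 'tau': array([-8.93315628e-04, -5.32644582e+01, -3.53282475e+01,  7.09276437e-02,
        2.35144689e-02, -6.84691327e-05]), 'ee_pos': array([ 0.20942873, -0.508316  ,  0.20495347]), 'eef_rot': array([-3.14057043e+00, -7.47406035e-05,  3.90784396e-01]), 'force': array([-1.30035103, -0.0905602 ,  0.94234152]), 'moment': array([ 0.0338912 , -0.01549671,  0.01699147]), 'grip_force': 0.0, 'grip_width': 0.09397209264636976}
```

View pics/t0.png

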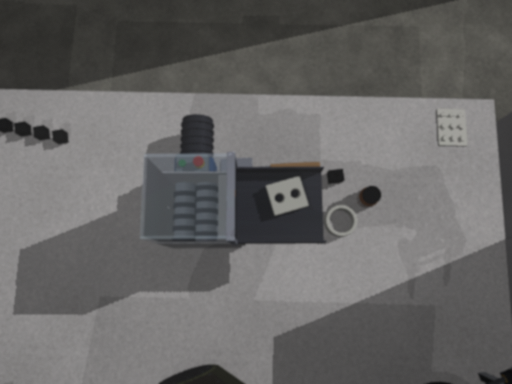

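View pics/s0.png

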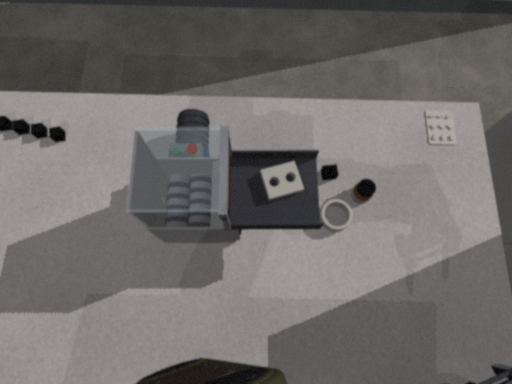

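The image's left is world +y, which is the feed direction, and up is world +x. In the top view the tray spans about (237–323, 167–243) and the print sits at (287,196). Now an enlarged crop to get the numbers.

Run:
```python
import cv2,numpy as np
from h import world
c=dict(np.load('pics/t0.npz'))
im=c['pixels'][140:260,220:350,::-1]
cv2.imwrite('pics/c0.png',cv2.resize(im,None,fx=5,fy=5,interpolation=cv2.INTER_CUBIC)[:600])
d=dict(np.load('pics/s0.npz'))
for n,cc in(('t',c),('s',d)):
  H,W=cc['z_map'].shape; K=cc['mtx']
  u,v=np.meshgrid(np.arange(W),np.arange(H)); z=cc['z_map']
  P=np.stack([(u-K[0,2])/K[0,0]*z,-(v-K[1,2])/K[1,1]*z,-z,np.ones_like(z)],-1)@cc['pose'].T
  P=P[...,:3]
  lum=cc['pixels'].astype(int).min(-1)
  m=(abs(P[...,2]-.216)<.006)&(lum>110)&(u>240)&(u<320)&(v>150)&(v<235)
  q=P[m]; r=cv2.minAreaRect((q[:,:2]*1000).astype(np.float32)); print(n,m.sum(),r,q[:,2].mean())
  m=(abs(P[...,2]-.190)<.006)&(u>225)&(u<335)&(v>140)&(v<250)&(lum<90)
  q=P[m]; print('deck',m.sum(),cv2.minAreaRect((q[:,:2]*1000).astype(np.float32)),q[:,2].mean())
  m=(abs(P[...,2]-.340)<.006)&(u>210)&(u<335)&(v>120)&(v<250)
  q=P[m]; 
  if len(q):print('lintel',m.sum(),cv2.minAreaRect((q[:,:2]*1000).astype(np.float32)),q[:,2].mean())
  m=(abs(P[...,2]-.230)<.006)&(u>225)&(u<335)&(v>140)&(v<250)&(lum<90)
  q=P[m]; print('cheek',m.sum(),cv2.minAreaRect((q[:,:2]*1000).astype(np.float32)),q[:,2].mean())
```

```text
t 837 ((607.6781616210938, -136.89450073242188), (69.61831665039062, 78.39740753173828), 17.730453491210938) 0.21511159827042542
deck 4868 ((587.6336669921875, -119.27661895751953), (161.18418884277344, 202.2946014404297), 1.5689823627471924) 0.18916797496398297
lintel 1889 ((582.0176391601562, -0.12193107604980469), (180.2082061767578, 46.14634323120117), 1.5440585613250732) 0.3419043264816479
cheek 375 ((584.5552368164062, -120.51927947998047), (176.31643676757812, 200.40672302246094), 2.0876803398132324) 0.22883758093150436
s 874 ((609.8631591796875, -137.7825927734375), (69.84291076660156, 80.00554656982422), 17.362747192382812) 0.2161093009088991
deck 4739 ((585.1758422851562, -121.19561004638672), (172.389404296875, 202.4478759765625), 1.6711188554763794) 0.19010005145480333
lintel 1321 ((584.8922729492188, -8.897418975830078), (181.297119140625, 33.195228576660156), 1.802536964416504) 0.34185625915459117
cheek 422 ((585.8425903320312, -118.59310913085938), (175.1162109375, 205.10806274414062), 2.1792259216308594) 0.22946529275130292
```

View pics/c0.png

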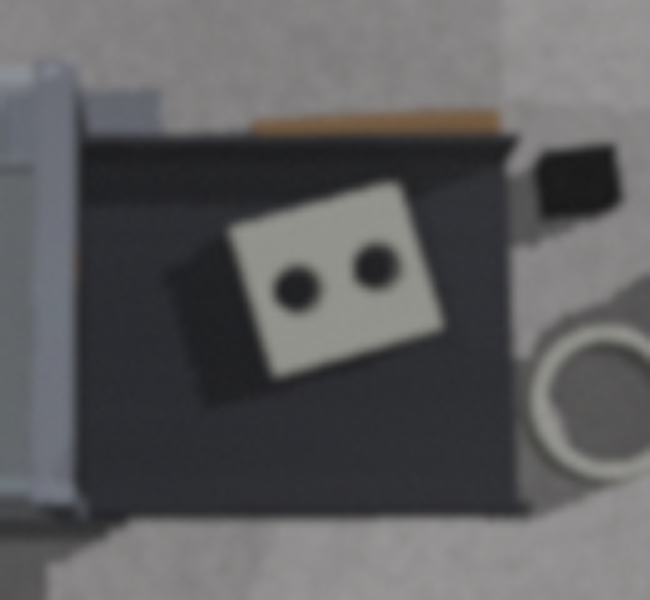

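The crop shows the print with its trailing edge on the right, from (402,180) to (443,328) in crop pixels, clear of the near cheek. The machine origin is near world (0.583, -0.016), with feed about 91.7° from world x. The print is near machine (-121, -25), yawed about +16°. Next I work out the tilted approach and check the wrist joints.

```bash
cat >> h.py <<'E'
from scipy.spatial.transform import Rotation as Ro
a=np.deg2rad(1.65); f=np.array([-np.sin(a),np.cos(a),0]); l=np.array([-np.cos(a),-np.sin(a),0]); up=np.array([0,0,1.]); O=np.array([.583,-.016,0])
def Rt(deg):
    t=np.deg2rad(deg); z=np.sin(t)*f-np.cos(t)*up; y=-l; return np.stack([np.cross(y,z),y,z],1)
def mach(p): d=p-O; return np.array([d@f,d@l,d[2]])*1000
def go(xm,ym,zm,deg=44):
    o=ctrl.get_obs(); R=Ro.from_euler('xyz',o['eef_rot']).as_matrix()
    p=O+f*xm/1e3+l*ym/1e3+up*zm/1e3
    print('now mach',mach(o['ee_pos']).round(1),'t',o['time_s'],'F',o['force'].round(1),'q',o['qpos'].round(2))
    print('shift tool',(R.T@(p-o['ee_pos'])).round(4),'turn',Ro.from_matrix(R.T@Rt(deg)).as_rotvec().round(4))
E
python3 - <<'E'
from h import *
go(-260,-26,240)
for q1 in(-.6,-.4,-.3):
  for q23 in (1.4,1.8):
    M=(Ro.from_euler('Z',q1)*Ro.from_euler('Y',q23)).inv()*Ro.from_matrix(Rt(44))*Ro.from_euler('Z',-np.pi/2)
    print(q1,q23,M.as_euler('ZYZ').round(2))
E
```

```text
now mach [-481.4  387.6  205. ] t 0.1 F [-1.3 -0.1  0.9] q [-1.25  0.3   1.52  0.    1.32 -0.07]
shift tool [ 0.4652 -0.0606 -0.0349] turn [ 0.4621  0.6697 -1.1461]
-0.6 1.4 [ 0.72  2.12 -0.36]
-0.6 1.8 [ 0.62  1.81 -0.63]
-0.4 1.4 [ 0.76  1.99 -0.19]
-0.4 1.8 [ 0.69  1.69 -0.47]
-0.3 1.4 [ 0.78  1.92 -0.12]
-0.3 1.8 [ 0.72  1.63 -0.39]
```

{"fn": "servo_tool", "kwargs": {"plan": [[42,0,0,-0.01,0.0578,0.0837,-0.1433],[42,0,0,-0.01,0.0578,0.0837,-0.1433],[42,0,0,-0.01,0.0578,0.0837,-0.1433],[42,0,0,-0.01,0.0578,0.0837,-0.1433],[42,0,0,0,0.0578,0.0837,-0.1433],[42,0,0,0,0.0578,0.0837,-0.1433],[42,0,0,0,0.0578,0.0837,-0.1433],[42,0,0,0,0.0578,0.0837,-0.1433]]}}

```text
time_s: 1.1
ee_pos: [0.2068, -0.5141, 0.2443]
eef_rot: [3.139, -0.771, 1.606]
force: [0.4, 0.3, 0.3]
grip_width: 0.0392
grip_force: 0.0
```

```bash
python3 -c "
from h import *
go(-280,-26,240)"
```

```text
now mach [-487.1  390.3  244.3] t 1.1 F [0.4 0.3 0.3] q [-1.33  0.76  0.92  0.18  2.21 -1.31]
shift tool [0.1437 0.4172 0.1468] turn [-0.0014 -0.0028  0.0045]
```

{"fn": "servo_tool", "kwargs": {"plan": [[42,0.018,0.052,0.0183,0,0,0],[42,0.018,0.052,0.0183,0,0,0],[42,0.018,0.052,0.0183,0,0,0],[42,0.018,0.052,0.0183,0,0,0],[42,0.018,0.052,0.0183,0,0,0],[42,0.018,0.052,0.0183,0,0,0],[42,0.018,0.052,0.0183,0,0,0],[42,0.018,0.052,0.0183,0,0,0]]}}

```text
time_s: 2.1
ee_pos: [0.6184, -0.2955, 0.239]
eef_rot: [-3.141, -0.768, 1.599]
force: [0.5, -1.1, 1.1]
grip_width: 0.0395
grip_force: 0.0
```

```bash
python3 -c "
from h import *
go(-230,-28,201)
shot('top','t1')"
```

```text
now mach [-280.4  -27.3  239. ] t 2.1 F [ 0.5 -1.1  1.1] q [-0.71  0.93  0.64  0.62  2.06 -0.57]
shift tool [0.0099 0.0007 0.0624] turn [-0.0005  0.0003 -0.0001]
```

View pics/t1.png

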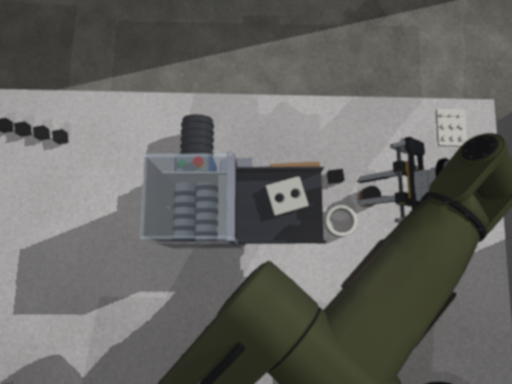

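The hand is tilted, the fingers point along the feed around (375,185) and they clear the hub and jar. I'll lower to deck height and approach the print.

{"fn": "servo_tool", "kwargs": {"plan": [[42,0.0025,0,0.0156,0,0,0],[42,0.0025,0,0.0156,0,0,0],[42,0.0025,0,0.0156,0,0,0],[42,0.0025,0,0.0156,0,0,0],[42,0.0072,0,0.0069,0,0,0],[42,0.0072,0,0.0069,0,0,0],[42,0.0072,0,0.0069,0,0,0],[42,0.0072,0,0.0069,0,0,0]]}}

```text
time_s: 3.15
ee_pos: [0.6144, -0.2058, 0.2017]
eef_rot: [3.141, -0.767, 1.6]
force: [0.2, 0.3, 0.3]
grip_width: 0.0392
grip_force: 0.0
```

```bash
python3 -c "
from h import *
go(-130,-26,200)"
```

```text
now mach [-190.6  -25.9  201.7] t 3.15 F [0.2 0.3 0.3] q [-0.62  0.79  0.97  0.62  1.85 -0.61]
shift tool [0.0425 0.0001 0.0433] turn [0.0001 0.0011 0.0006]
```

{"fn": "servo_tool", "kwargs": {"plan": [[42,0.0053,0,0.0054,0,0,0],[42,0.0053,0,0.0054,0,0,0],[42,0.0053,0,0.0054,0,0,0],[42,0.0053,0,0.0054,0,0,0],[42,0.0053,0,0.0054,0,0,0],[42,0.0053,0,0.0054,0,0,0],[42,0.0053,0,0.0054,0,0,0],[42,0.0053,0,0.0054,0,0,0]]}}

```text
time_s: 4.15
ee_pos: [0.6126, -0.1454, 0.1998]
eef_rot: [3.141, -0.767, 1.6]
force: [0.0, -0.8, 0.7]
grip_width: 0.0397
grip_force: 0.5
```

```bash
python3 -c "
from h import *
go(-70,-24,200)
c=shot('top','t2')
cv2.imwrite('pics/c2.png',cv2.resize(c['pixels'][140:260,200:360,::-1],None,fx=5,fy=5,interpolation=cv2.INTER_CUBIC))"
```

```text
now mach [-130.2  -25.9  199.8] t 4.15 F [ 0.  -0.8  0.7] q [-0.55  0.71  1.1   0.64  1.76 -0.59]
shift tool [ 0.0435 -0.0018  0.0416] turn [0.     0.001  0.0005]
```

View pics/c2.png

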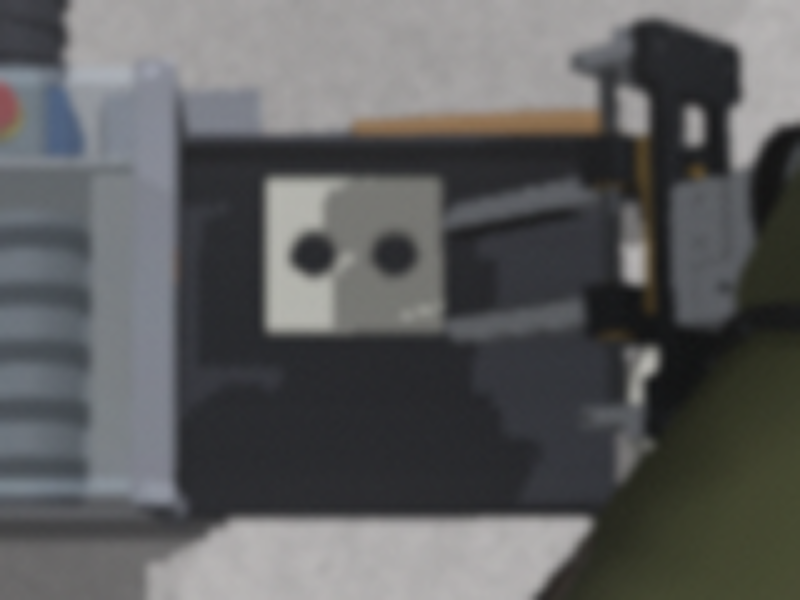

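The print is now square to the feed, but the fingers sit about 6 mm left of its middle. I'll back off slightly, re-centre and push on into the flap.

{"fn": "servo_tool", "kwargs": {"plan": [[42,-0.0029,0.006,-0.0028,0,0,0],[42,0,0,0,0,0,0],[42,0.0076,0,0.0073,0,0,0],[42,0.0076,0,0.0073,0,0,0],[42,0.0076,0,0.0073,0,0,0],[42,0.0076,0,0.0073,0,0,0],[42,0.0076,0,0.0073,0,0,0],[42,0.0076,0,0.0073,0,0,0]]}}

```text
time_s: 5.2
ee_pos: [0.6168, -0.0858, 0.2]
eef_rot: [3.141, -0.767, 1.6]
force: [-0.2, -1.2, 0.2]
grip_width: 0.0391
grip_force: 0.3
```

```bash
python3 -c "
from h import *
go(-20,-31,201)"
```

```text
now mach [-70.7 -31.8 200. ] t 5.2 F [-0.2 -1.2  0.2] q [-0.47  0.66  1.19  0.66  1.69 -0.55]
shift tool [ 0.0372 -0.0008  0.0345] turn [-0.0001  0.0009  0.0004]
```

{"fn": "servo_tool", "kwargs": {"plan": [[42,0.0046,0,0.0043,0,0,0],[42,0.0046,0,0.0043,0,0,0],[42,0.0046,0,0.0043,0,0,0],[42,0.0046,0,0.0043,0,0,0],[42,0.0046,0,0.0043,0,0,0],[42,0.0046,0,0.0043,0,0,0],[42,0.0046,0,0.0043,0,0,0],[42,0.0046,0,0.0043,0,0,0]]}}

```text
time_s: 6.2
ee_pos: [0.6154, -0.0358, 0.2008]
eef_rot: [3.141, -0.767, 1.6]
force: [0.4, -0.2, -0.5]
grip_width: 0.0395
grip_force: 0.2
```

```bash
python3 -c "
from h import *
go(5,-31,201)
c=shot('top','t3')
cv2.imwrite('pics/c3.png',cv2.resize(c['pixels'][140:260,130:290,::-1],None,fx=5,fy=5,interpolation=cv2.INTER_CUBIC))"
```

```text
now mach [-20.7 -31.8 200.8] t 6.2 F [ 0.4 -0.2 -0.5] q [-0.4   0.61  1.26  0.68  1.63 -0.52]
shift tool [ 0.0186 -0.0008  0.0177] turn [-0.      0.0008  0.0005]
```

View pics/c3.png

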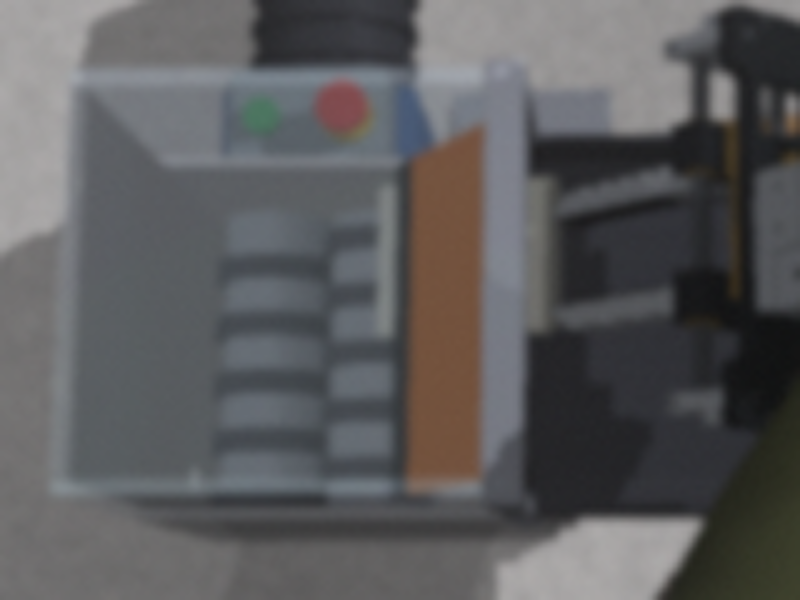

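The print is through the flap, its white front edge showing at (385,260) beyond the orange flap. The gripper body is still well clear of the lintel. Push on to the tipping point.

{"fn": "servo_tool", "kwargs": {"plan": [[42,0.0024,0,0.0022,0,0,0],[42,0.0024,0,0.0022,0,0,0],[42,0.0024,0,0.0022,0,0,0],[42,0.0024,0,0.0022,0,0,0],[42,0.0024,0,0.0022,0,0,0],[42,0.0024,0,0.0022,0,0,0],[42,0.0024,0,0.0022,0,0,0],[42,0.0024,0,0.0022,0,0,0]]}}

```text
time_s: 7.25
ee_pos: [0.6146, -0.0099, 0.2014]
eef_rot: [3.141, -0.767, 1.6]
force: [0.4, -1.2, 0.4]
grip_width: 0.0394
grip_force: 0.1
```

{"fn": "servo_tool", "kwargs": {"plan": [[42,0.0022,0,0.0021,0,0,0],[42,0.0022,0,0.0021,0,0,0],[42,0.0022,0,0.0021,0,0,0],[42,0.0022,0,0.0021,0,0,0],[42,0.0022,0,0.0021,0,0,0],[42,0,0,0,0,0,0],[42,0,0,0,0,0,0],[42,0,0,0,0,0,0]]}}

```text
time_s: 8.25
ee_pos: [0.6142, 0.0049, 0.2014]
eef_rot: [3.141, -0.767, 1.6]
force: [0.8, 0.1, -0.1]
grip_width: 0.0393
grip_force: 0.1
```

```bash
python3 -c "
from h import *
go(25,-31,201)
c=shot('top','t4')
cv2.imwrite('pics/c4.png',cv2.resize(c['pixels'][140:260,130:290,::-1],None,fx=5,fy=5,interpolation=cv2.INTER_CUBIC))"
```

```text
now mach [ 20.  -31.8 201.4] t 8.25 F [ 0.8  0.1 -0.1] q [-0.34  0.58  1.31  0.7   1.58 -0.49]
shift tool [ 0.0033 -0.0008  0.0037] turn [-0.      0.0009  0.0002]
```

View pics/c4.png

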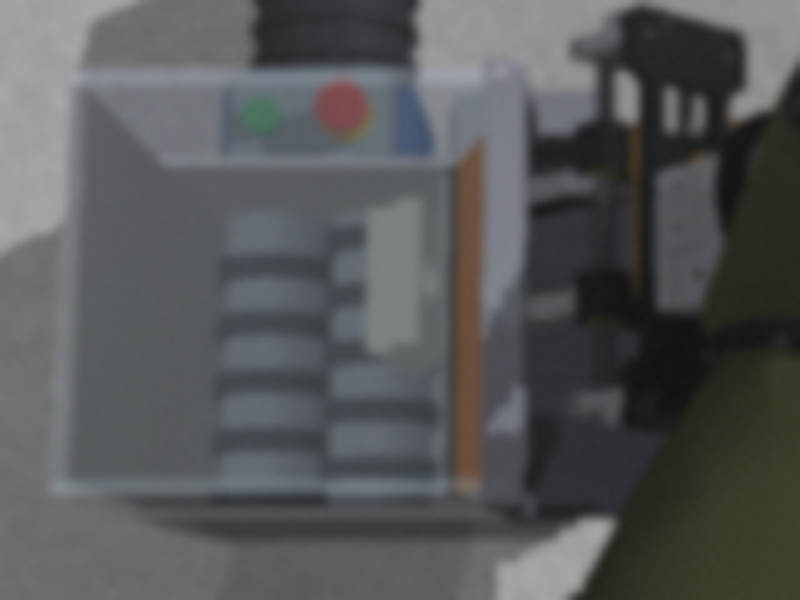

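The print has dropped and stands on end in the chamber, at (395,275). Now I draw the fingers straight back.

{"fn": "servo_tool", "kwargs": {"plan": [[42,-0.007,0,-0.0066,0,0,0],[42,-0.007,0,-0.0066,0,0,0],[42,-0.01,0,-0.01,0,0,0],[42,-0.015,0,-0.015,0,0,0],[42,-0.015,0,-0.015,0,0,0],[42,-0.015,0,-0.015,0,0,0],[42,-0.01,0,-0.012,0,0,0],[42,0,0,-0.01,0,0,0]]}}

```text
time_s: 9.3
ee_pos: [0.6176, -0.1154, 0.2114]
eef_rot: [-3.141, -0.767, 1.599]
force: [-0.2, 0.0, 1.1]
grip_width: 0.0395
grip_force: 0.0
```

{"fn": "servo_tool", "kwargs": {"plan": [[42,0,0,-0.02,0,0,0],[42,0,0,-0.02,0,0,0],[42,0,0,-0.02,0,0,0],[42,0,0,-0.02,0,0,0],[42,0,0,-0.01,0,0,0],[42,0,0,0,0,0,0],[42,0,0,0,0,0,0],[42,0,0,0,0,0,0]]}}

```text
time_s: 10.3
ee_pos: [0.6194, -0.1763, 0.2759]
eef_rot: [-3.141, -0.767, 1.6]
force: [0.3, 0.3, 0.0]
grip_width: 0.0398
grip_force: 0.0
```

```bash
python3 -c "
from h import *
go(-100,-31,201)
c=shot('top','t5')
cv2.imwrite('pics/c5.png',cv2.resize(c['pixels'][140:260,130:290,::-1],None,fx=5,fy=5,interpolation=cv2.INTER_CUBIC))
for u,v in((207,190),(212,195),(205,200)): print(u,v,mach(world(c,u,v)).round())
# white points at plausible heights (hood may be what depth sees)
z0=np.array([.135,.175])
for z in z0:
  P,K=c['pose'],c['mtx']
  for u,v in ((203,195),(214,195),(209,195)):
    r=P[:3,:3]@np.array([(u-K[0,2])/K[0,0],-(v-K[1,2])/K[1,1],-1]); s=(z-P[2,3])/r[2]; print(z,u,mach(P[:3,3]+s*r).round())
"
```

```text
now mach [-161.3  -31.8  275.9] t 10.3 F [0.3 0.3 0. ] q [-0.58  0.72  0.92  0.65  1.93 -0.51]
shift tool [-0.0079 -0.0007  0.0965] turn [-0.0009  0.0005  0.0003]
207 190 [ 45.  -9. 346.]
212 195 [ 35.   1. 345.]
205 200 [ 49.  10. 343.]
0.135 203 [ 81. -37. 135.]
0.135 214 [ 54. -37. 135.]
0.135 209 [ 66. -37. 135.]
0.175 203 [ 76. -30. 175.]
0.175 214 [ 49. -30. 175.]
0.175 209 [ 61. -30. 175.]
```

View pics/c5.png

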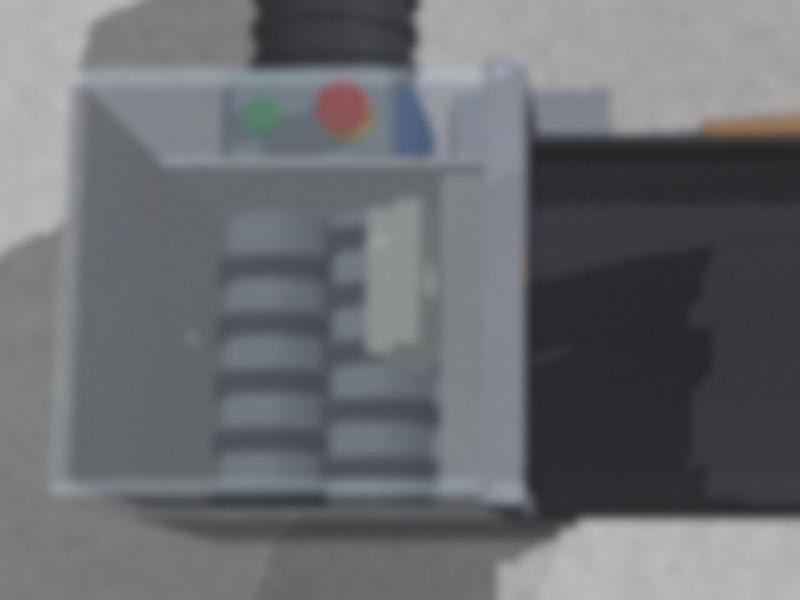

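The flap is no longer visible inside, so it hangs shut. The print rests unmoved in the chamber with its centre near x 65 mm and z 0.13 m, and the hand is clear. Handing in.

```bash
python3 -c "
from h import *
print(ctrl.hand_in())"
```

```text
the job is handed in; nothing more can be done
None
```

I pushed the print through the flap and it dropped into the cutting chamber, where it came to rest standing on end. The fingers are out and the flap hangs shut; I handed the job in at about 10 s, and the system returned no verdict.

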